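# Snap the cap onto the oil bottle's spout and hold it on its seal

### The arm

A 6-joint arm with a two-finger parallel gripper is mounted at the origin on a cart in front of the work surface, level with it; the furniture and walls round the work are solid. World frame = base frame: x ahead of the robot, y to its left, z up, the work surface at z = 0. Lengths are in mm, angles in rad, forces in N, time in s.
With the tool pointing down it reaches from about 275 to 1000 mm from the base axis. Payload 8.4 kg.
Tool frame: the origin (TCP) lies at the very end of the fingers, on their centre line; the grasp point (between the pads) lies 19 mm behind it (r.pinch_z is the distance from the TCP to the grasp point, in mm); z points along the fingers, y is the line along which they close (so a half turn about z gives the same grasp; the last joint's range is limited). The gripper opens to 85 mm and grips with 20 to 120 N. Pads are 22 mm wide; open, the fingers measure 114 mm over their backs; the gripper's body (76 mm by 85 mm) begins 54 mm behind the grasp point. The pads swing forward as they close: fully open they stand 13 mm farther back than shut.
Start: joints at [-1.143, 0.353, 1.633, -0, 1.155, -0.002], TCP at [260.429, -568.159, 231.281] pointing down, gripper open.
Joint ranges: [-2.63, 2.63], [-0.92, 2.1], [0.06, 2.66], [-1.3, 4.44], [0, 2.69], [-3.02, 3.02]. Speed limits (rad/s): [2.22, 2.22, 2.79, 3.14, 3.14, 3.14].

### API

Orientations are given as [roll, pitch, yaw] about the fixed x, y, z axes, in that order (R = Rz(yaw) Ry(pitch) Rx(roll)).
In Python, from rig import r gives the robot as it stands.
- The arm moves only by the tool carry_out, never from a script. Its argument "series" is a list of rows, each a list of 7 numbers: the turn, a rotation vector about the tool's x, y, z as a fraction of full scale, then the shift along the tool's x, y, z as a fraction of full scale, then the gripper command: -1 is fully open, 1 is shut, values between are in proportion. A call has 1 to 8 rows; each row is the pose to reach, as a shift and turn from the pose commanded when the call began, along the tool's axes at that moment, turning the shorter way round; what a row does not reach only later rows make up. Full scale, the value 1, is 0.25 m for a shift and pi rad for a turn. A row lasts 1/8 s, in which the tool goes at most 62.5 mm and 10.7 degrees, less where a joint would pass 70% of its speed; a pose out of reach is approached as far as the arm can. A call with a number of a shift or a turn outside -1 to 1 is refused whole. A call with a gripper value outside its range is refused whole. The fingers move at their own pace and stop on an object; "force" is the grip in N (left out, the last holds). Time passes only in rows, so rows that repeat a pose let the fingers close. It gives the time, the measured TCP pose, the force, the opening and the grip force at its end, in the units of the state.
- r.sense(): the state, without advancing time (a new reading comes with each control period).
- r.grab_frame(name): name is "scene" or "top" or "wrist"; returns the picture (480x640x3 uint8, red, green, blue); there is no depth.
- r.get_calibration(name): a dict with "K" (3x3 intrinsics, pixels), "pose" (4x4, takes a point from camera to world coordinates). Camera axes: x right, y up, looking along -z (the intrinsics and any distortion apply to the point x, -y, -z); pixel columns grow to the right and rows downward; lengths in mm; the calibration is good to about 2 mm. A picture is of the moment at which its call begins: read the wrist's pose just before it. get_calibration takes no time and is no camera call; for the wrist camera it gives the pose at the moment of the call.
- r.sign_off(): hands the job in; it is judged then, once.
Trained networks look in the newest picture that a camera, given by its name, has taken for a name from the list of things; names that differ only in an ending like _2 or _b are one class to them, and where a whole thing is asked for, a point or a joint stands for the part that bears it (a point fixed in the world has none). Each returns a list of dicts, best first, with "score" (0 to 1); they miss things now and then, are a little off and sometimes report something else, mostly with a low value. They report only what shows in the picture. A call takes as long as a camera call. They do not tell look-alikes from the thing itself.
- r.silhouettes(camera, label): "region" (480x640 bool, what is visible of it) and "position" ([row, column] in pixels, amid what is visible of it).
The state is a dict: "clock": time; "qpos": joint angles; "qvel": joint speeds; "joint_efforts": joint torques, N m; "eef_pos": TCP position; "tcp_rot": TCP orientation; "contact_force": force on the tool from outside, world axes, zero at the start; "wrist_torque": the same for the moment, N m; "opening": opening from 0.0 (shut) to 1.0 (fully open); "grasp_force": force on a finger pad.
Only numpy, scipy, OpenCV 4.12 (cv2) and the standard library are available. Lean on these libraries where they do the work, as an engineer would, in place of code of your own. Each camera call takes 0.05 s, during which the arm holds its last target. There are 200 camera calls.

### The job

Take the loose green cap and press it straight down onto the bare steel spout of the green oil bottle until it clicks over the spout's sprung lugs, then keep pressing after the click until the red seal ring under it is squeezed down as far as it goes. Finish while still holding the cap pressed firmly down on the seal: do not let go. Leave the other bottle and the loose things around alone.

Things in the scene. Friction and masses are not known exactly. Their poses are not given: they have to be found in the camera images.
- cap_center (a point): Centre (half-way up, on the axis) of the loose green plastic snap cap, 51 mm tall, about 40 g, standing open end down on the worktop; z axis up. Round: yaw does not matter. Its lower 29 mm are a ribbed skirt 42 mm across; its upper 22 mm a round grip knob 24 mm across, to take from above. The flat ledge round the knob, 9 mm wide, lies 3.5 mm above this point; fingertips can push on it.
- cap_mouth (a point): Centre of the same cap's underside, 25.5 mm below cap_center. The skirt is hollow from below, 25 mm deep. At the mouth an inner lip, 4 mm tall, leaves a hole 27 mm across; above the lip the cavity is about 32 mm across.
- spout_top (a point): Top, on the axis, of the upright steel spout (a stud) of the green glass oil bottle, 89 mm above the worktop. The bottle is fixed to the worktop by its black rubber foot (74 mm across; glass 68 mm across). The stud is 24.6 mm across and 27 mm tall; its top 5 mm tapers to 14 mm across. Cap fully home: cap_mouth 24 mm below this point, cap_center 1.5 mm above it.
- spout_lugs (a point): Centre of the ring of four sprung steel lugs round the same stud, 14 mm below spout_top. They stick out to 31 mm across. The cap's lip meets them when cap_mouth is 4 to 5 mm above this point, forces them in (some 6 to 12 N in all), and they snap out again above the lip: the click, felt as the force dropping below zero (it pulls the cap down), within the 8 mm of travel below this point.
- seal (a joint): Squeeze, in m, of the red seal ring (41 mm across) round the foot of the spout of the green bottle: 0 free (its top 21 mm below spout_top), 0.003 squeezed as far as it goes (24 mm below). A spring: about 1 N to start, 8.5 N for the full 3 mm. It pushes a clicked cap partly up again when the cap is let go.
- vinegar_bottle: The other bottle: amber glass, same size, also fixed, already closed with a yellow cap; total height 117 mm. Origin at the centre of its underside. It may stand at either place.
- ramekin_1: White ramekin, 68 mm across, 38 mm tall, loose bystander. Origin at the centre of its underside.
- lemon_0: Lemon, 78x55x56 mm, loose bystander. Origin at the centre of its underside.
- lime_0: Lime, 60x48x48 mm, loose bystander. Origin at the centre of its underside.
- kitchen_timer: White and teal kitchen timer, 64 mm across, 51 mm tall, loose bystander. Origin at the centre of its underside.
Not all that is in view belongs to the job. Leave any pink look-alike of the part that bears cap_center alone. Leave any purple look-alike of the part that bears spout_top alone.

How it is judged:
By the outcome, as a careful person would: the job done as asked, in the order asked, and still so for the second after the job is handed in, while the arm keeps its last pose, push and grip.
It also fails if it takes over 48 s, if anything falls off the work surface, if the arm or the gripper's body presses on something with over 40 N, if the wrist force passes 120 N, or if a joint passes its speed limit or range.

## Working session

There is one attempt and no reset: what is moved stays moved. The work goes in short steps, Python scripts to look and compute and a tool call to move; the robot and the scene stay as the last step left them, time stands still between calls to the robot, and variables do not carry over. Pictures are saved under pics/ and viewed, at most 10 in all, crops included, and the job is handed in when it is done.

Besides the shell and the picture viewer there is one more tool, called after "Call:" by a JSON object that holds its "name" and its "arguments". carry_out: Moves the arm, as the interface text tells. Its arguments: {"type":"object","properties":{"series":{"type":"array"},"force":{"type":"number"}},"required":["series"]}

```bash
mkdir -p pics; ls; python3 - <<'E'
from rig import r
import cv2, numpy as np
for c in ["scene","top"]:
    im=r.grab_frame(c); cv2.imwrite(f"pics/{c}0.png",im[:,:,::-1])
    k=r.get_calibration(c); print(c,np.round(k["K"],1).tolist(),np.round(k["pose"],3).tolist(), [x for x in k if x not in("K","pose")])
    for l in ["cap_center","spout_top","vinegar_bottle"]:
        print(l,[(round(d["score"],2),np.round(d["position"]).tolist(),int(d["region"].sum())) for d in r.silhouettes(c,l)])
print(r.sense())
E
```

```text
pics
scene [[484.4, 0.0, 313.0], [0.0, 484.4, 236.2], [0.0, 0.0, 1.0]] [[-0.79, 0.433, -0.434, 161.882], [-0.613, -0.572, 0.545, 747.276], [-0.012, 0.696, 0.718, 697.893], [0.0, 0.0, 0.0, 1.0]] []
cap_center [(0.97, [224.0, 338.0], 485), (0.65, [235.0, 394.0], 521)]
spout_top [(0.81, [321.0, 262.0], 1824), (0.7, [386.0, 313.0], 2190)]
vinegar_bottle [(0.96, [250.0, 298.0], 1772)]
top [[492.4, 0.0, 315.4], [0.0, 492.4, 236.5], [0.0, 0.0, 1.0]] [[-0.02, 0.983, -0.185, 377.262], [-1.0, -0.016, 0.022, 267.197], [0.019, 0.185, 0.983, 903.734], [0.0, 0.0, 0.0, 1.0]] []
cap_center [(0.79, [291.0, 383.0], 482), (0.67, [229.0, 355.0], 492)]
spout_top [(0.98, [331.0, 189.0], 1500), (0.61, [255.0, 206.0], 1406)]
vinegar_bottle [(0.79, [229.0, 291.0], 1252)]
{'clock': 0.4, 'qpos': array([-1.14339095e+00,  3.53096796e-01,  1.63348699e+00, -2.32588485e-05,
        1.15519751e+00, -2.42313831e-03]), 'qvel': array([-1.61562706e-04, -8.69047161e-04, -5.22157562e-04, -3.41377484e-04,
       -2.25255832e-05, -6.42812024e-04]), 'joint_efforts': array([ 3.21994057e-04, -6.04557323e+01, -3.42006755e+01,  1.64178738e-05,
        3.73570772e-03, -4.94389860e-05]), 'eef_pos': array([ 260.40435189, -568.10748549,  231.18319423]), 'tcp_rot': array([-3.14140396e+00,  2.08199886e-05,  4.29837913e-01]), 'contact_force': array([-0.33140539, -0.12283716,  0.30046462]), 'wrist_torque': array([-0.00432043,  0.02303286,  0.00242113]), 'grasp_force': 0.0, 'opening': 0.9974019241827797}
```

View pics/scene0.png

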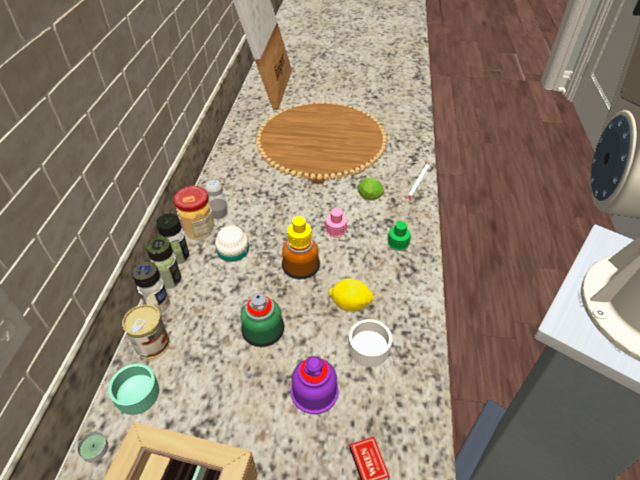

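View pics/top0.png

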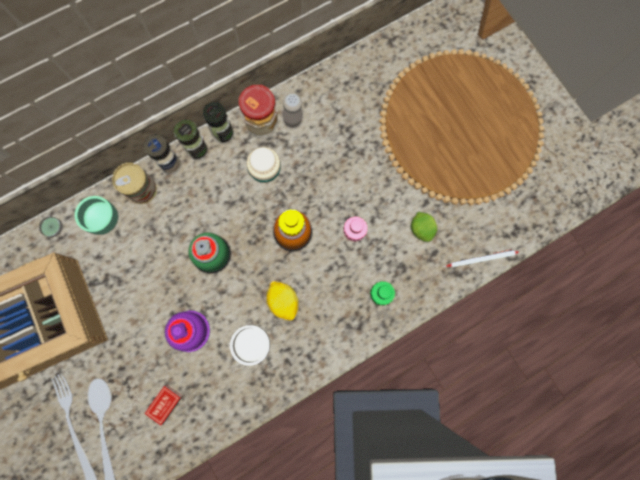

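The scene view shows two caps: a green one at about (col 399, row 235) and a pink look-alike at (337, 222). It also shows two bare-spout bottles: a green one at (262, 320) and a purple look-alike at (314, 385). In the top view the green cap is at (383, 292), the pink at (356, 228), the green bottle at (209, 252) and the purple at (187, 331). The description asks for green, so I'll use the green cap and the green bottle. I'll confirm this in one enlarged crop.

```bash
python3 - <<'E'
import cv2, numpy as np
s=cv2.imread("pics/scene0.png"); t=cv2.imread("pics/top0.png")
f=lambda im,c,rr:cv2.resize(im[rr-25:rr+25,c-32:c+32],(384,300),interpolation=cv2.INTER_CUBIC)
cv2.imwrite("pics/crop1.png",np.vstack([np.hstack([f(s,399,235),f(t,383,292)]),np.hstack([f(s,260,305),f(t,205,250)])]))
E
```

```text
(no output)
```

View pics/crop1.png

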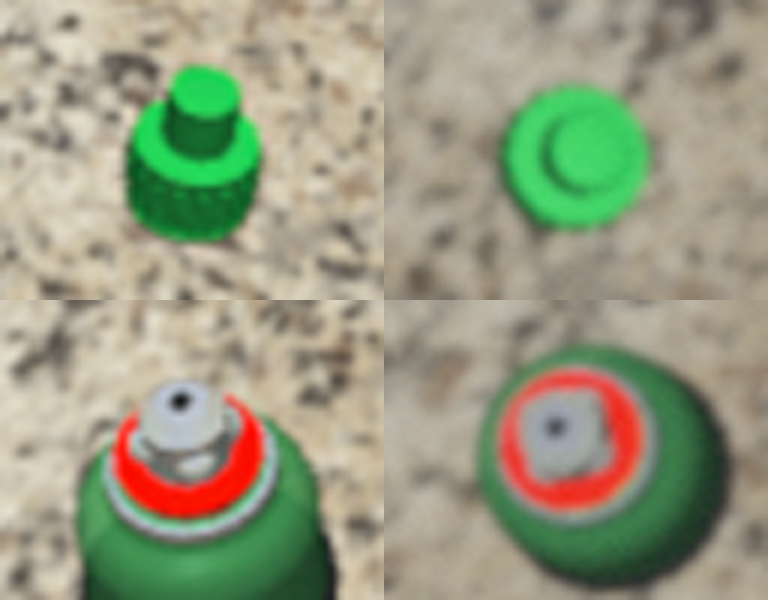

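The crop confirms both: a green ribbed cap with its knob, and a bare steel spout with lugs and a red seal on the green bottle. The knob top is at scene (401, 225) and top (385, 292). The spout hole is at scene (258, 296.5) and top (201.5, 246).

```bash
cat > h.py <<'E'
from rig import r
import numpy as np, cv2
from scipy.spatial.transform import Rotation as R
def ray(cal,u,v):
    K,P=cal["K"],cal["pose"]
    d=P[:3,:3]@np.array([(u-K[0,2])/K[0,0],-(v-K[1,2])/K[1,1],-1.]); return P[:3,3],d
def at_z(cal,u,v,z):
    o,d=ray(cal,u,v); return o+d*(z-o[2])/d[2]
def proj(cal,p):
    q=cal["pose"][:3,:3].T@(np.asarray(p,float)-cal["pose"][:3,3]); q=q*[1,-1,-1]; h=cal["K"]@q; return h[:2]/h[2]
def shift(p,yaw=None):
    "fractions to bring the TCP to p (and yaw, pointing down), from the measured pose"
    s=r.sense(); M=R.from_euler("xyz",s["tcp_rot"])
    t=M.inv().apply(np.asarray(p)-s["eef_pos"])/250
    y=s["tcp_rot"][2] if yaw is None else yaw
    w=(M.inv()*R.from_euler("xyz",[np.pi,0,y])).as_rotvec()/np.pi
    return np.round(w,4).tolist(),np.round(t,4).tolist()
E
python3 - <<'E'
from h import *
for n,z,a,b in [("cap",51,(400.6,224.9),(384.9,291.6)),("spout",89,(257.6,296.3),(201.1,245.8))]:
    print(n,[at_z(r.get_calibration(c),*p,z).round(1).tolist() for c,p in zip(("scene","top"),(a,b))])
print("pink",at_z(r.get_calibration("top"),356,228,30),"lime",at_z(r.get_calibration("top"),424,226,25), "amber",at_z(r.get_calibration("top"),291,220,117),"lemon",at_z(r.get_calibration("top"),283,300,30),"purple",at_z(r.get_calibration("top"),179,331,89))
print(r.get_calibration("wrist"), R.from_euler("xyz",r.sense()["tcp_rot"]).as_matrix().round(3))
E
```

```text
cap [[438.6, 132.3, 51.0], [438.7, 129.8, 51.0]]
spout [[518.7, 441.1, 89.0], [517.8, 440.3, 89.0]]
pink [556.13171081 173.67957452  30.        ] lime [558.93118782  48.29018034  25.        ] amber [553.34163761 288.96201824 117.        ] lemon [428.77813903 306.94454275  30.        ] purple [378.6064971  472.58536321  89.        ]
{'K': array([[356.86823014,   0.        , 319.05279376],
       [  0.        , 356.86823014, 245.18383739],
       [  0.        ,   0.        ,   1.        ]]), 'pose': array([[ 4.16087871e-01,  8.65603112e-01,  2.78571598e-01,
         3.31825568e+02],
       [-9.09324212e-01,  3.95879389e-01,  1.28097568e-01,
        -5.34947048e+02],
       [ 6.00899355e-04, -3.06611743e-01,  9.51834480e-01,
         3.73469289e+02],
       [ 0.00000000e+00,  0.00000000e+00,  0.00000000e+00,
         1.00000000e+00]])} [[ 0.909  0.417 -0.   ]
 [ 0.417 -0.909  0.   ]
 [-0.    -0.    -1.   ]]
```

Call:
{"name": "carry_out", "arguments": {"series": [[0,0,0,0.151,-0.187,0,-1],[0,0,0,0.302,-0.374,0,-1],[0,0,0,0.453,-0.561,0,-1],[0,0,0,0.604,-0.748,0,-1]], "force": 60}}

```text
clock: 0.9
eef_pos: [320.0, -333.6, 231.4]
tcp_rot: [3.141, -0.0, 0.429]
contact_force: [1.6, -0.5, -0.0]
opening: 0.997
grasp_force: 0.0
```

Call:
{"name": "carry_out", "arguments": {"series": [[0,0,0,0.151,-0.187,0,-1],[0,0,0,0.302,-0.374,0,-1],[0,0,0,0.453,-0.561,0,-1],[0,0,0,0.604,-0.748,0,-1]]}}

```text
clock: 1.4
eef_pos: [379.4, -100.6, 231.7]
tcp_rot: [3.141, -0.001, 0.429]
contact_force: [1.2, 0.7, 0.2]
opening: 1.0
grasp_force: 0.0
```

Call:
{"name": "carry_out", "arguments": {"series": [[0,0,0,0.151,-0.187,0,-1],[0,0,0,0.302,-0.374,0.1,-1],[0,0,0,0.453,-0.561,0.2,-1],[0,0,0,0.604,-0.748,0.36,-1],[0,0,0,0.604,-0.748,0.36,-1],[0,0,0,0.604,-0.748,0.36,-1]]}}

```text
clock: 2.15
eef_pos: [438.1, 130.8, 140.9]
tcp_rot: [3.142, 0.001, 0.432]
contact_force: [0.1, -0.1, -0.8]
opening: 1.002
grasp_force: 0.0
```

```bash
python3 - <<'E'
from h import *
s=r.sense();print(s["clock"],s["eef_pos"],s["tcp_rot"],s["contact_force"])
c=r.get_calibration("wrist"); im=r.grab_frame("wrist"); cv2.imwrite("pics/w1.png",im[:,:,::-1])
print(proj(c,[438.6,131,51]),proj(c,[438.6,131,29]))
print(shift([438.6,131,31]))
E
```

```text
2.15 [438.11066771 130.76402633 140.93799165] [3.14159018e+00 1.45043705e-03 4.31559524e-01] [ 0.06049877 -0.08148687 -0.77295813]
[319.4248599  249.68288828] [319.37145432 240.23459533]
([0.0001, 0.0002, 0.0], [0.0029, -0.0029, 0.4421])
```

View pics/w1.png

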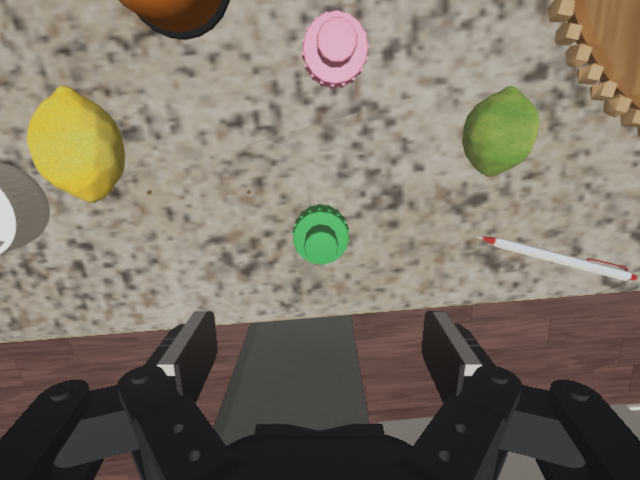

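The wrist view shows the green cap, knob top at about (321, 243), with the pink one far above it at (336, 45). I'll refine the cap position from this near view.

```bash
python3 - <<'E'
from h import *
c=r.get_calibration("wrist"); im=cv2.imread("pics/w1.png")
b,g,rr=[im[:,:,i].astype(int) for i in range(3)]
m=((g>1.8*rr)&(g>b*1.4)&(g>60)); m[:,:280]=0;m[:,365:]=0; m[:190]=0;m[290:]=0
ys,xs=np.nonzero(m);print(xs.min(),xs.max(),ys.min(),ys.max(),m.sum())
# model fit: silhouette of cap hull at (x,y)
from scipy.optimize import minimize
a=np.linspace(0,2*np.pi,60)
def hull(x,y):
    P=[proj(c,[x+R_*np.cos(t),y+R_*np.sin(t),z]) for R_,z in((21,0),(21,29),(12,51)) for t in a]
    return cv2.convexHull(np.array(P,np.float32))
def cost(p):
    k=np.zeros(m.shape,np.uint8); cv2.fillConvexPoly(k,np.round(hull(*p)*16).astype(np.int32),1,shift=4); return (k.astype(bool)^m).sum()
o=minimize(cost,[440,132],method="Nelder-Mead",options=dict(initial_simplex=[[438,131],[444,131],[438,137]]));print(o.x,o.fun)
print(at_z(c,321.5,243,51))
E
```

```text
293 348 205 263 2182
[441.45840168 130.43149757] 638.0
[443.68499081 130.97250411  51.        ]
```

```bash
python3 - <<'E'
from h import *
a=np.linspace(0,2*np.pi,90)
def hull(c,x,y):
    P=np.array([proj(c,[x+q*np.cos(t),y+q*np.sin(t),z]) for q,z in((21,0),(21,29),(12,51)) for t in a]); return P
from scipy.optimize import least_squares
for cam,f,box in (("wrist","w1",(275,190,370,285)),("scene","scene0",(380,205,425,260)),("top","top0",(365,270,405,315))):
    c=r.get_calibration(cam); im=cv2.imread(f"pics/{f}.png")[box[1]:box[3],box[0]:box[2]]
    h=cv2.cvtColor(im,cv2.COLOR_BGR2HSV); m=((h[:,:,0]>45)&(h[:,:,0]<90)&(h[:,:,1]>110))
    n,l,st,_=cv2.connectedComponentsWithStats(m.astype(np.uint8)); i=1+st[1:,4].argmax(); X,Y,W,H,A=st[i]
    e=np.array([X+box[0]-.5,X+W+box[0]-.5,Y+box[1]-.5,Y+H+box[1]-.5])
    def res(p):
        P=hull(c,*p); return np.r_[P.min(0)[0]-e[0],P.max(0)[0]-e[1],P.min(0)[1]-e[2],P.max(0)[1]-e[3]]
    o=least_squares(res,[439,131]); print(cam,e,A,o.x.round(1),o.fun.round(1))
E
```

```text
wrist [292.5 348.5 207.5 263.5] 2199 [439.2 129.5] [-0.1  0.1 -2.8  2.9]
scene [387.5 409.5 220.5 249.5] 493 [440.  130.3] [-0.7  0.7 -0.9  0.8]
top [370.5 394.5 281.5 304.5] 439 [438.7 128.7] [-0.9  0.8 -0.8  0.8]
```

Call:
{"name": "carry_out", "arguments": {"series": [[0,0,0,0.006,0.005,0.15,-1],[0,0,0,0.006,0.005,0.3,-1],[0,0,0,0.006,0.005,0.4,-1],[0,0,0,0.006,0.005,0.436,-1],[0,0,0,0.006,0.005,0.436,-1]]}}

```text
clock: 2.82
eef_pos: [440.7, 129.3, 32.9]
tcp_rot: [3.141, -0.0, 0.429]
contact_force: [0.5, -0.0, 0.2]
opening: 1.001
grasp_force: 0.0
```

Call:
{"name": "carry_out", "arguments": {"series": [[0,0,0,0,0,0,1],[0,0,0,0,0,0,1],[0,0,0,0,0,0,1],[0,0,0,0,0,0,1],[0,0,0,0,0,0,1],[0,0,0,0,0,0,1],[0,0,0,0,0,0,1],[0,0,0,0,0,0,1]], "force": 60}}

```text
clock: 3.82
eef_pos: [440.6, 130.3, 32.8]
tcp_rot: [3.142, -0.001, 0.43]
contact_force: [-1.4, 1.1, 8.1]
opening: 0.251
grasp_force: 58.4
```

Call:
{"name": "carry_out", "arguments": {"series": [[0,0,0,0,0,-0.04,1],[0,0,0,0,0,-0.2,1],[0,0,0,0,0,-0.4,1],[0,0,0,0,0,-0.6,1],[0,0,0,0,0,-0.68,1],[0,0,0,0,0,-0.68,1]]}}

```text
clock: 4.58
eef_pos: [441.3, 130.4, 204.1]
tcp_rot: [3.141, -0.004, 0.43]
contact_force: [0.1, 0.1, -0.4]
opening: 0.252
grasp_force: 59.0
```

Call:
{"name": "carry_out", "arguments": {"series": [[0,0,0,0.133,-0.166,0,1],[0,0,0,0.267,-0.333,0,1],[0,0,0,0.4,-0.5,0,1],[0,0,0,0.533,-0.667,0,1],[0,0,0,0.6,-0.83,0,1],[0,0,0,0.6,-0.98,0,1],[0,0,0,0.6,-0.99,0,1],[0,0,0,0.6,-0.99,0,1]]}}

```text
clock: 5.58
eef_pos: [473.0, 416.8, 200.9]
tcp_rot: [3.141, 0.002, 0.43]
contact_force: [0.8, 0.0, -0.6]
opening: 0.252
grasp_force: 59.0
```

```bash
python3 - <<'E'
from h import *
s=r.sense();print(s["clock"],s["eef_pos"],s["tcp_rot"],s["contact_force"],s["opening"])
c=r.get_calibration("wrist"); im=r.grab_frame("wrist"); cv2.imwrite("pics/w2.png",im[:,:,::-1])
p=s["eef_pos"]
print(proj(c,[518.3,440.7,89]),"cap top/ledge/mouth",[proj(c,p+[0,0,d]).round(1) for d in (20,-2,-31)])
E
```

```text
5.575 [473.01202381 416.78274767 200.90158967] [3.14056078e+00 2.14926993e-03 4.30476917e-01] [ 0.84357589  0.04406814 -0.61826408] 0.25193353341092417
[315.19910869 171.24237607] cap top/ledge/mouth [array([320.1, 340.4]), array([319.9, 313. ]), array([319.6, 286.2])]
```

View pics/w2.png

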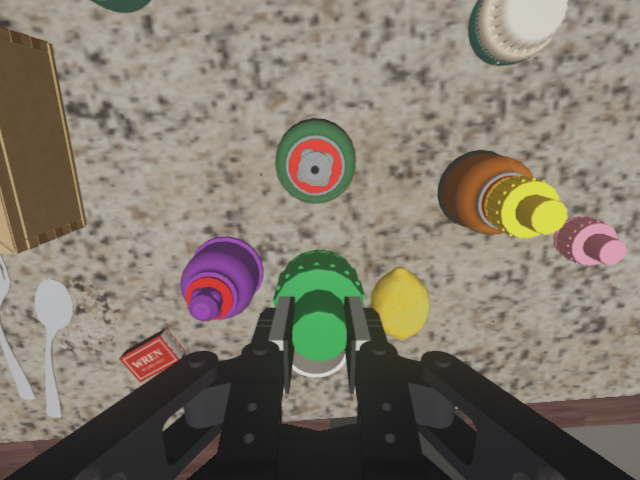

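The wrist view shows the spout hole at (315, 169.5), which matches the prediction. The cap is held upright with its knob top centred near (319, 336). I'll measure where the cap sits relative to the TCP.

```bash
python3 - <<'E'
from h import *
from scipy.optimize import least_squares
c=r.get_calibration("wrist"); s=r.sense(); p=s["eef_pos"]; im=cv2.imread("pics/w2.png")
h=cv2.cvtColor(im,cv2.COLOR_BGR2HSV); m=((h[:,:,0]>45)&(h[:,:,0]<85)&(h[:,:,1]>120)).astype(np.uint8)
m[:230]=0; m[:,:265]=0; m[:,375:]=0
m=cv2.morphologyEx(m,cv2.MORPH_CLOSE,np.ones((5,5)))
n,l,st,_=cv2.connectedComponentsWithStats(m); i=1+st[1:,4].argmax(); X,Y,W,H,A=st[i]
e=np.array([X-.5,X+W-.5,Y-.5,Y+H-.5]); print(e)
a=np.linspace(0,2*np.pi,90)
M=R.from_euler("xyz",s["tcp_rot"])
def res(q):
    ctr=p+M.apply([q[0],q[1],q[2]])   # ledge centre in tool axes
    f=lambda rad,dz:np.array([proj(c,ctr+[rad*np.cos(t),rad*np.sin(t),dz]) for t in a])
    S=np.r_[f(21,0),f(21,-29)]; T=f(12,22)
    return np.r_[S.min(0)[0]-e[0],S.max(0)[0]-e[1],S.min(0)[1]-e[2],max(T.max(0)[1],S.max(0)[1])-e[3]]
o=least_squares(res,[0,0,2]); print("cap ledge in tool axes",o.x.round(2),o.fun.round(1))
o2=least_squares(lambda q:res([q[0],q[1],2]),[0,0]); print(o2.x.round(2),o2.fun.round(1))
sp=at_z(c,315,169.5,89); print("spout",sp)
cap=p+M.apply([o2.x[0],o2.x[1],2]); print("cap",cap,"shift mm",M.inv().apply(sp-cap)/250)
E
```

```text
[272.5 363.5 261.5 360.5]
cap ledge in tool axes [-11.17  -0.88  19.04] [ 4.1 -4.1 -3.6  2.9]
[-1.54 -0.82] [-0.8  0.8 -9.9  8.9]
spout [519.7353679 440.9810357  89.       ]
cap [471.62409184 416.56468761 199.27912947] shift mm [ 0.2163568  -0.00898874  0.44075659]
```

Call:
{"name": "carry_out", "arguments": {"series": [[0,0,0,0.12,-0.006,0,1],[0,0,0,0.206,-0.011,0.1,1],[0,0,0,0.206,-0.011,0.2,1],[0,0,0,0.206,-0.011,0.26,1],[0,0,0,0.206,-0.011,0.26,1],[0,0,0,0.206,-0.011,0.26,1]]}}

```text
clock: 6.38
eef_pos: [519.7, 441.6, 138.3]
tcp_rot: [-3.141, -0.001, 0.43]
contact_force: [0.4, 0.3, -1.3]
opening: 0.254
grasp_force: 59.0
```

```bash
python3 - <<'E'
from h import *
s=r.sense();p=s["eef_pos"];print(s["clock"],p,s["tcp_rot"],s["contact_force"])
out=[]
for n in ("scene","top"):
    c=r.get_calibration(n); im=r.grab_frame(n)[:,:,::-1].copy(); cv2.imwrite(f"pics/{n}1.png",im)
    u,v=proj(c,[518.6,440.7,95]).astype(int); print(n,u,v)
    out.append(cv2.resize(im[v-34:v+34,u-32:u+32],(384,408),interpolation=cv2.INTER_CUBIC))
cv2.imwrite("pics/crop2.png",np.hstack(out))
E
```

```text
6.375 [519.71761218 441.57404957 138.34063639] [-3.14124187e+00 -1.25597810e-03  4.29502207e-01] [ 0.36776464  0.33282202 -1.28438449]
scene 257 293
top 200 244
```

View pics/crop2.png

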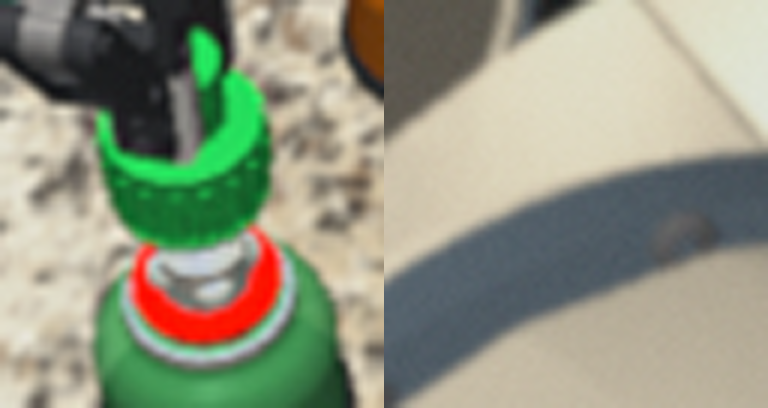

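The scene crop shows the cap just above the spout, with the skirt spanning columns 98 to 270 and the seal 132 to 280. The top view is blocked by the arm. I'll check lateral alignment and cap tilt against the model.

```bash
python3 - <<'E'
from h import *
c=r.get_calibration("scene"); p=r.sense()["eef_pos"]; a=np.linspace(0,2*np.pi,180)
im=cv2.imread("pics/scene1.png"); big=cv2.resize(im[259:327,225:289],None,fx=9,fy=9,interpolation=cv2.INTER_CUBIC)
def draw(x,y,z,rad,col):
    P=np.array([proj(c,[x+rad*np.cos(t),y+rad*np.sin(t),z]) for t in a]); Q=(P-[225,259]+.5)*9
    cv2.polylines(big,[Q.astype(np.int32)],True,col,1)
zm=p[2]-33
draw(p[0],p[1],zm,21,(255,0,0)); draw(p[0],p[1],zm+29,21,(255,0,255)); draw(p[0],p[1],zm+51,12,(255,255,0))
draw(518.6,440.7,68,20.5,(255,0,0)); draw(518.6,440.7,89,7,(0,255,255))
cv2.imwrite("pics/ov.png",big)
E
```

```text
(no output)
```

View pics/ov.png

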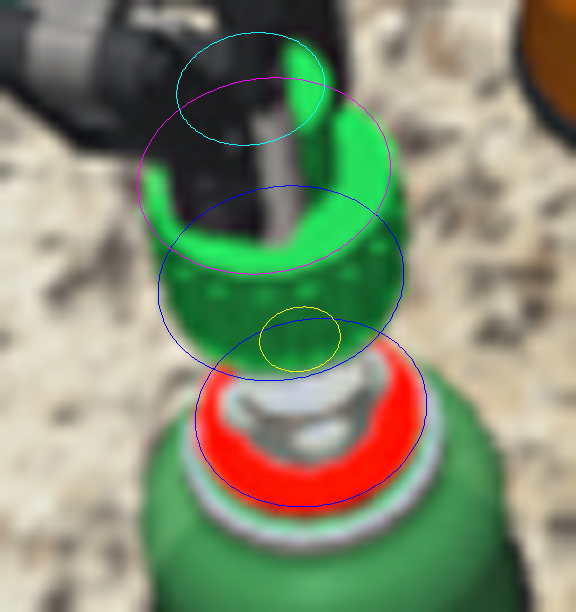

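The seal outline fits well and the cap sits upright on the TCP axis to within about 1 mm. I'll descend in stages and watch the force.

Call:
{"name": "carry_out", "arguments": {"series": [[0,0,0,-0.002,-0.001,0.03,1],[0,0,0,-0.002,-0.001,0.06,1],[0,0,0,-0.002,-0.001,0.06,1],[0,0,0,-0.002,-0.001,0.06,1]]}}

```text
clock: 6.98
eef_pos: [518.7, 441.5, 122.1]
tcp_rot: [3.142, 0.0, 0.43]
contact_force: [0.4, 0.3, -0.9]
opening: 0.251
grasp_force: 59.0
```

Call:
{"name": "carry_out", "arguments": {"series": [[0,0,0,0,0,0.01,1],[0,0,0,0,0,0.02,1],[0,0,0,0,0,0.02,1],[0,0,0,0,0,0.02,1]]}}

```text
clock: 7.48
eef_pos: [518.7, 441.6, 117.3]
tcp_rot: [-3.142, -0.0, 0.43]
contact_force: [-0.3, 0.3, 0.2]
opening: 0.257
grasp_force: 59.0
```

Call:
{"name": "carry_out", "arguments": {"series": [[0,0,0,0,0,0.006,1],[0,0,0,0,0,0.012,1],[0,0,0,0,0,0.012,1]]}}

```text
clock: 7.85
eef_pos: [518.6, 441.5, 114.1]
tcp_rot: [3.142, 0.0, 0.43]
contact_force: [0.1, 0.5, 0.4]
opening: 0.251
grasp_force: 59.0
```

Call:
{"name": "carry_out", "arguments": {"series": [[0,0,0,0,0,0.006,1],[0,0,0,0,0,0.012,1],[0,0,0,0,0,0.012,1]]}}

```text
clock: 8.22
eef_pos: [519.0, 441.6, 111.5]
tcp_rot: [3.141, -0.001, 0.43]
contact_force: [1.8, -0.9, 1.4]
opening: 0.252
grasp_force: 59.3
```

Call:
{"name": "carry_out", "arguments": {"series": [[0,0,0,0,0,0.005,1],[0,0,0,0,0,0.01,1],[0,0,0,0,0,0.01,1]]}}

```text
clock: 8.6
eef_pos: [519.7, 442.0, 110.3]
tcp_rot: [-3.141, -0.002, 0.43]
contact_force: [0.3, -2.2, 9.6]
opening: 0.259
grasp_force: 60.1
```

Call:
{"name": "carry_out", "arguments": {"series": [[0,0,0,0,0,0.005,1],[0,0,0,0,0,0.01,1],[0,0,0,0,0,0.01,1]]}}

```text
clock: 8.98
eef_pos: [519.7, 441.9, 107.7]
tcp_rot: [-3.141, -0.002, 0.43]
contact_force: [0.4, -1.6, 8.4]
opening: 0.252
grasp_force: 60.0
```

Call:
{"name": "carry_out", "arguments": {"series": [[0,0,0,0,0,0.005,1],[0,0,0,0,0,0.01,1],[0,0,0,0,0,0.01,1]]}}

```text
clock: 9.35
eef_pos: [519.3, 441.7, 104.5]
tcp_rot: [3.142, -0.001, 0.43]
contact_force: [1.6, -1.0, 5.0]
opening: 0.255
grasp_force: 59.6
```

Call:
{"name": "carry_out", "arguments": {"series": [[0,0,0,0,0,0.005,1],[0,0,0,0,0,0.006,1]]}}

```text
clock: 9.6
eef_pos: [519.0, 441.5, 102.4]
tcp_rot: [3.142, -0.001, 0.43]
contact_force: [2.1, -1.6, 0.2]
opening: 0.251
grasp_force: 59.2
```

Call:
{"name": "carry_out", "arguments": {"series": [[0,0,0,0,0,0.005,1],[0,0,0,0,0,0.006,1]]}}

```text
clock: 9.85
eef_pos: [518.8, 441.5, 100.4]
tcp_rot: [3.141, -0.0, 0.43]
contact_force: [2.4, 0.0, -1.6]
opening: 0.254
grasp_force: 59.0
```

Call:
{"name": "carry_out", "arguments": {"series": [[0,0,0,0,0,0.005,1],[0,0,0,0,0,0.006,1]]}}

```text
clock: 10.1
eef_pos: [518.9, 441.7, 99.5]
tcp_rot: [-3.142, -0.0, 0.43]
contact_force: [1.4, -1.8, 4.0]
opening: 0.251
grasp_force: 59.4
```

The force dropped below zero (-1.6 N) and then rose to 4 N on the seal, so the cap has clicked. I'll keep pressing until it stops hard.

Call:
{"name": "carry_out", "arguments": {"series": [[0,0,0,0,0,0.006,1],[0,0,0,0,0,0.008,1],[0,0,0,0,0,0.008,1]]}}

```text
clock: 10.48
eef_pos: [518.9, 441.7, 98.0]
tcp_rot: [-3.141, -0.001, 0.43]
contact_force: [0.9, -1.2, 7.1]
opening: 0.253
grasp_force: 59.9
```

Call:
{"name": "carry_out", "arguments": {"series": [[0,0,0,0,0,0.006,1],[0,0,0,0,0,0.008,1],[0,0,0,0,0,0.008,1]]}}

```text
clock: 10.85
eef_pos: [519.1, 441.9, 97.6]
tcp_rot: [-3.141, -0.001, 0.43]
contact_force: [-2.8, -4.6, 19.2]
opening: 0.251
grasp_force: 61.2
```

Call:
{"name": "carry_out", "arguments": {"series": [[0,0,0,0,0,0.003,1],[0,0,0,0,0,0.003,1],[0,0,0,0,0,0.003,1],[0,0,0,0,0,0.003,1]]}}

```text
clock: 11.35
eef_pos: [519.2, 441.9, 97.4]
tcp_rot: [-3.141, -0.002, 0.43]
contact_force: [-3.1, -5.8, 23.6]
opening: 0.257
grasp_force: 61.7
```

```bash
python3 - <<'E'
from h import *
im=r.grab_frame("scene")[:,:,::-1]
cv2.imwrite("pics/fin.png",cv2.resize(im[250:350,200:330],None,fx=5,fy=5,interpolation=cv2.INTER_CUBIC))
s=r.sense();print(s["clock"],s["eef_pos"],s["contact_force"],s["grasp_force"])
E
```

```text
11.4 [519.18738749 441.96073068  97.47859965] [-3.58440579 -5.72648011 23.8784295 ] 61.67206006286506
```

View pics/fin.png

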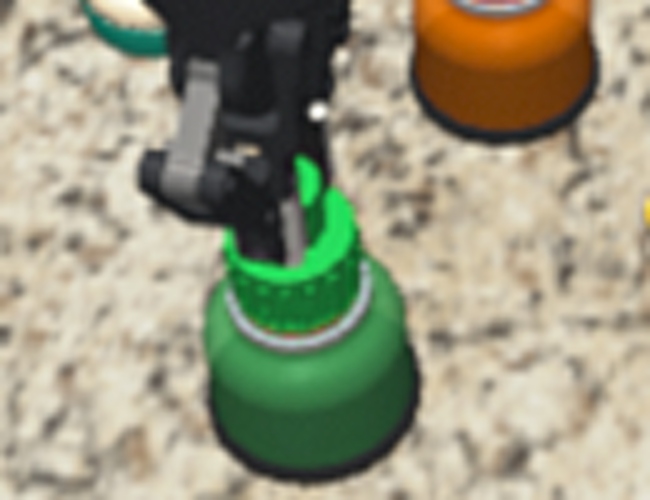

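The cap is seated squarely at (295, 325) in the crop, with the seal squeezed to a sliver and the push steady at about 24 N. I'm handing it in while still pressing.

```bash
python3 -c "
from rig import r
print(r.sign_off())"
```

```text
the job is handed in; nothing more can be done
None
```

The green cap clicked over the lugs (the force dipped to -1.6 N), the seal was pressed to its hard stop, and I handed the job in at 11.4 s still holding the cap down with about 24 N; the result of the judging was not reported back.

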